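Load the glass insert into the measuring stage behind its gravity catch

ROBOT

A 7-joint arm with a two-finger parallel gripper is mounted at the origin on the work surface. World frame = base frame: x ahead of the robot, y to its left, z up, the work surface at z = 0. Lengths are in m, angles in rad, forces in N, time in s.
With the tool pointing down it reaches from about 0.425 to 0.875 m from the base axis. Payload 4.7 kg.
Tool frame: the origin (TCP) lies midway between the tips of the shut fingers; the grasp point (between the pads) lies 19 mm behind it; z points along the fingers, y is the line along which they close (so a half turn about z gives the same grasp; the last joint's range is limited). The gripper opens to 87 mm and grips with 3 to 60 N. Pads are 19 mm wide; open, the fingers measure 117 mm over their backs; the gripper's body (75 mm by 190 mm) begins 51 mm behind the grasp point.
Start: joints at [1.175, 0.321, -0.07, 1.45, 0.023, 1.371, -0.057], TCP at [0.259, -0.596, 0.223] pointing down, gripper open.
Joint ranges: [-2.86, 2.86], [-0.3, 2.09], [-1.38, 1.24], [0.06, 2.45], [-1.56, 4.7], [0.09, 2.05], [-2.69, 2.69]. Speed limits (rad/s): [2.57, 2.57, 3.14, 3.14, 3.14, 3.14, 3.14].

INTERFACE

Orientations are given as a rotation vector (axis times angle).
In Python, from bench import ctrl gives the robot as it stands. The module is installed in compiled form; this text tells all that it offers.
- The arm moves only by the shell command python3 -m handwheel 'ROWS' [FORCE]. ROWS is JSON, a list of rows, each a list of 7 numbers: the finger opening in m, from 0 to 0.087, then the shift along the tool's x, y, z in m, then the turn, a rotation vector about the tool's x, y, z in degrees. A call has 1 to 12 rows; each row shifts and turns the commanded pose from where the row before left it, along the tool's axes as they then stand; what a row does not reach is not made up. A row lasts 1/8 s, in which the tool goes at most 62.5 mm and 10.7 degrees, less where a joint would pass 70% of its speed; a pose out of reach is approached as far as the arm can. A call is refused whole if a number of a shift passes 0.0625 or a number of a turn 10.7, either way. A call with a gripper value outside its range is refused whole. The fingers move at their own pace and stop on an object; FORCE is the grip in N (left out, the last holds). Time passes only in rows, so rows that do not move let the fingers close. It gives the time, the measured TCP pose, the force, the opening and the grip force at its end, in the units of the state.
- ctrl.get_state(): the state, without advancing time (a new reading comes with each control period).
- ctrl.get_image(name): name is "side" or "top"; returns (picture, depth): 384x512x3 uint8, blue, green, red; 384x512 float32, m along the optical axis (not along the pixel's ray), 0 where there is no reading.
- ctrl.camera_info(name): a dict with "intrinsics" (3x3 intrinsics, pixels), "D" ([k1, k2, p1, p2, k3] as OpenCV has them; the pictures are not rectified), "R" (3x3) and "t" (3): a world point X has camera coordinates R X + t. Camera axes: x right, y down, z forward; pixel columns grow to the right and rows downward; lengths in m; the calibration is good to about 2 mm. A picture is of the moment at which its call begins. camera_info takes no time and is no camera call.
- ctrl.close_job(): hands the job in; it is judged then, once.
The state is a dict: "time": time; "joint_positions": joint angles; "qd": joint speeds; "joint_torque": joint torques, N m; "position": TCP position; "tool_rot": TCP orientation; "ft_force": force on the tool from outside, world axes, zero at the start; "torque": the same for the moment, N m; "grip_width": opening from 0.0 (shut) to 1.0 (fully open); "grip_force": force on a finger pad.
Only numpy, scipy, OpenCV 4.12 (cv2) and the standard library are available. Lean on these libraries where they do the work, as an engineer would, in place of code of your own. Each camera call takes 0.05 s, during which the arm holds its last target. There are 200 camera calls.

TASK

Take the framed glass insert (it has an upright finger bar) from the cork pad, enter it into the flared mouth of the measuring stage's guide and slide it in, so that its own front edge lifts the hinged gravity catch, until the catch drops shut behind its rear edge; then let go. It is glass: never let it press on the stage or its guide with more than 30 N. Touch nothing but the insert with the gripper, and leave the other gauges where they are.

Things in the scene. Friction and masses are not known exactly. Their poses are not given: they have to be found in the camera images.
- insert: Grey metal frame with a glass pane, 110 (x) x 90 (y) x 10 mm, about 0.27 kg, flat on a 4 mm cork pad. Origin: centre of its underside. +x points to the front edge, which goes in first. An upright aluminium finger bar, 10 mm thick (x), 40 mm wide (y), reaches from the frame's top (10 mm) to 40 mm above the underside, centred at x = -45 mm, 10 mm ahead of the rear edge.
- stage: Low two-axis measuring stage (cream base 190 x 150 mm, micrometers at its +x end and -y side), fixed. Origin: centre of the base's underside; the insert slides in along +x. Its top slide carries the guide (floor, rails, catch, stop), set off as a whole from the points given by up to 12 mm in x and 4 mm in y, differently each time. The offset is not measured: feel for it. The slides do not give.
- mouth (a point): Mouth of the guide with the micrometers at zero (x = -82 mm, floor height 75 mm, on the midline). The floor starts 38 mm before it. The insert enters towards +x: the side walls, 17 mm tall, narrow at 20 degrees from +-56 mm here to +-47 mm 27 mm further on (2 mm clearance each side of the insert), then run straight to the stop. All is smooth ground metal.
- nose (a point): Zero position of the foot of the catch's back face (x = -10, y = -37.5 mm, floor height). The 15 mm wide nose hangs to 1.5 mm above the floor; its underside slopes down from 22 mm before this point up to it. From 12 mm past it to the stop, keeper strips reach 9 mm in from the rails, 13 mm above the floor: it can only be slid in, not laid in.
- stop (a point): Zero position of the face of the solid end stop (x = +104 mm, floor height, midline), 114 mm beyond the nose: when the insert meets the stop its rear edge is 4 mm past the nose. The catch drops 2 to 3 mm earlier.
- catch (a joint): Steel gravity catch hinged beside the -y rail; rad, 0 = down at rest, grows as it lifts (to 0.9). The insert's front edge, pushed under its sloping nose with about 1 N, lifts it to about 0.2; it rides on the insert and falls to 0 when the rear edge is 1 to 2 mm past the nose. Its top is 25 mm above the floor when down, about 35 mm when lifted.
- gauge_case: Bystander: closed light-wood gauge case, 85 x 120 x 48 mm, loose; origin at the centre of its underside.
- setting_ring: Bystander: steel setting ring, 56 mm across, 18 mm tall, loose; origin at the centre of its underside.
- dial_stand: Bystander: dial comparator stand, dark base 100 x 75 x 30 mm, column to 220 mm, loose; origin at the centre of its underside.

How it is judged:
By the outcome, as a careful person would: the job done as asked, in the order asked, and still so for the second after the job is handed in, with the robot touching nothing.
It also fails if it takes over 69 s, if anything falls off the work surface, if the arm or the gripper's body presses on something with over 40 N, if the wrist force passes 120 N, or if a joint passes its speed limit or range.

## Working session

There is one attempt and no reset: what is moved stays moved. The work goes in short steps, Python scripts to look and compute and a shell command to move; the robot and the scene stay as the last step left them, time stands still between calls to the robot, and variables do not carry over. Pictures are saved under pics/ and viewed, at most 10 in all, crops included, and the job is handed in when it is done.

```bash
mkdir -p pics; cat > h.py <<'E'
import numpy as np,cv2,pickle
from bench import ctrl
def snap(n,tag):
    im,d=ctrl.get_image(n); cv2.imwrite(f'pics/{tag}.png',cv2.resize(im,(768,576),interpolation=cv2.INTER_CUBIC)); np.savez(f'{tag}.npz',im=im,d=d); return im,d
def pt(n,tag,u,v,z=None):
    c=ctrl.camera_info(n); K=np.array(c['intrinsics']);R=np.array(c['R']);t=np.array(c['t']).ravel()
    p=cv2.undistortPoints(np.array([[[u,v]]],float),K,np.array(c['D'],float))[0,0]
    ray=np.array([p[0],p[1],1.])
    if z is None:
        ray=ray*np.load(f'{tag}.npz')['d'][int(round(v)),int(round(u))]; return R.T@(ray-t)
    o=-R.T@t; w=R.T@ray; return o+w*(z-o[2])/w[2]
E
python3 - <<'E'
from h import *
for n in('top','side'): snap(n,n+'0'); c=ctrl.camera_info(n); print(n,c)
print(ctrl.get_state())
E
```

```text
top {'intrinsics': array([[374.15576283,   0.        , 250.44128922],
       [  0.        , 374.15576283, 195.39207876],
       [  0.        ,   0.        ,   1.        ]]), 'D': array([-0.08593073,  0.        ,  0.        ,  0.        ,  0.        ]), 'R': array([[-0.07152328, -0.99743722,  0.00184736],
       [-0.9763878 ,  0.06963515, -0.20449405],
       [ 0.20384134, -0.01642983, -0.97886606]]), 't': array([-0.0394915 ,  0.59035699,  0.90423698])}
side {'intrinsics': array([[461.80019672,   0.        , 253.29086203],
       [  0.        , 461.80019672, 202.06277707],
       [  0.        ,   0.        ,   1.        ]]), 'D': array([-0.15039443,  0.        ,  0.        ,  0.        ,  0.        ]), 'R': array([[-0.7844275 , -0.61990684, -0.01972313],
       [-0.42968006,  0.56609799, -0.70349706],
       [ 0.44726786, -0.5433678 , -0.71042444]]), 't': array([0.41468161, 0.33906352, 0.87780254])}
{'time': 0.1, 'joint_positions': array([ 1.17510436,  0.32177007, -0.07008989,  1.45158814,  0.02265189,
        1.37078233, -0.05687074]), 'qd': array([-1.11579069e-03, -1.29747610e-03,  3.04176644e-04, -2.54432280e-03,
       -9.69742696e-05, -1.47982177e-04,  1.10066218e-03]), 'joint_torque': array([-4.43778554e-04, -4.92571199e+01, -4.05694647e-01, -3.13398707e+01,
       -6.41146721e-02,  3.95422324e-02,  5.47267950e-05]), 'position': array([ 0.25871156, -0.59574385,  0.22153953]), 'tool_rot': array([-3.07419941e+00, -6.38973761e-01,  7.80614116e-04]), 'ft_force': array([0.1490887 , 0.47402857, 0.69239104]), 'torque': array([-0.01044544, -0.02100271,  0.01468083]), 'grip_force': 0.0, 'grip_width': 0.996099524564145}
```

View pics/top0.png

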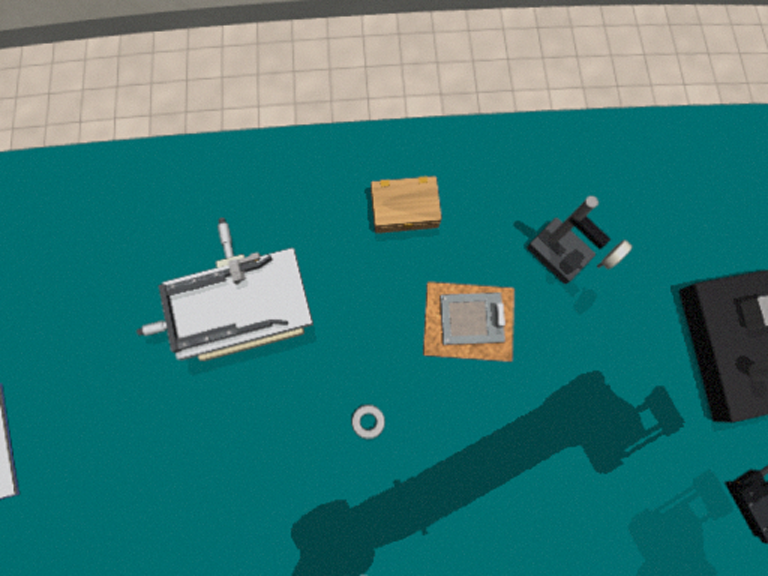

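View pics/side0.png

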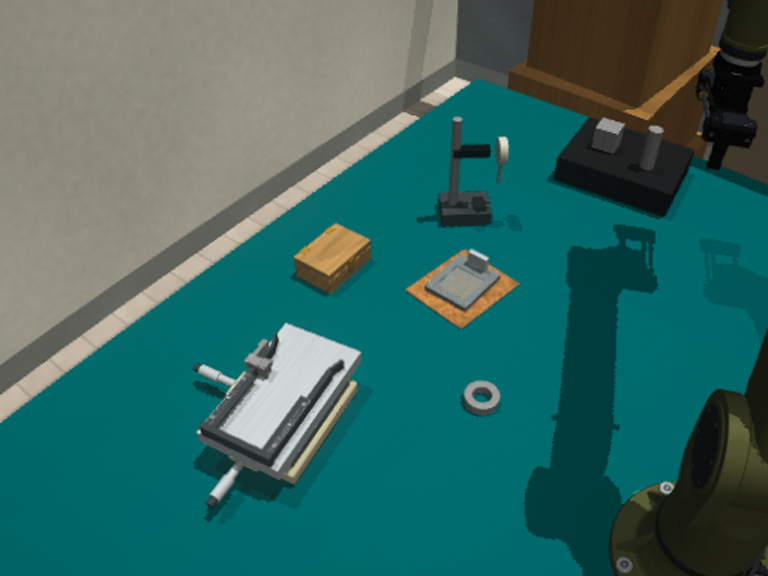

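The top view shows the stage at about (235,300) with its mouth to the right, the insert at (472,318) with its bar to the right, and the ring at (368,422). The case is at (405,203) and the dial stand at (575,245). I'll enlarge the stage and insert.

```bash
python3 - <<'E'
from h import *
im=np.load('top0.npz')['im']; s=np.load('side0.npz')['im']
a=im[140:245,85:215]; b=im[180:245,275:350]
cv2.imwrite('pics/ts.png',cv2.resize(a,None,fx=6,fy=5.7,interpolation=cv2.INTER_CUBIC) if 0 else cv2.resize(a,None,fx=5.5,fy=5.5,interpolation=cv2.INTER_CUBIC))
cv2.imwrite('pics/ti.png',cv2.resize(b,None,fx=8,fy=8,interpolation=cv2.INTER_CUBIC))
E
```

```text
(no output)
```

View pics/ts.png

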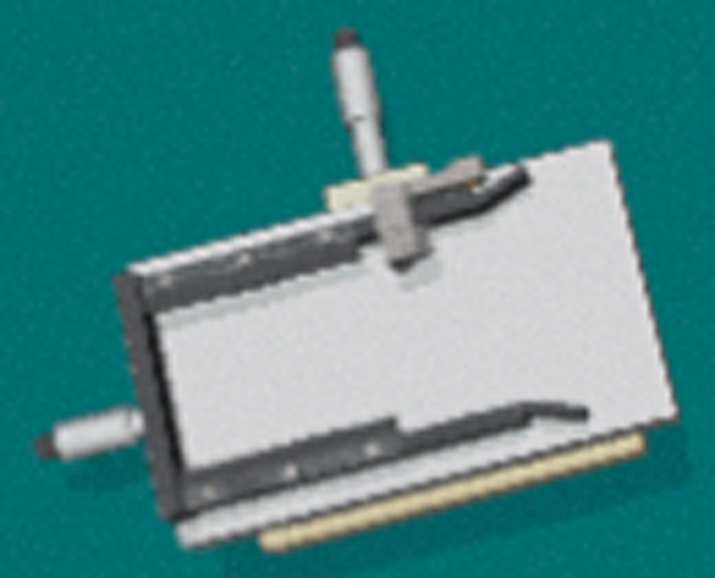

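View pics/ti.png

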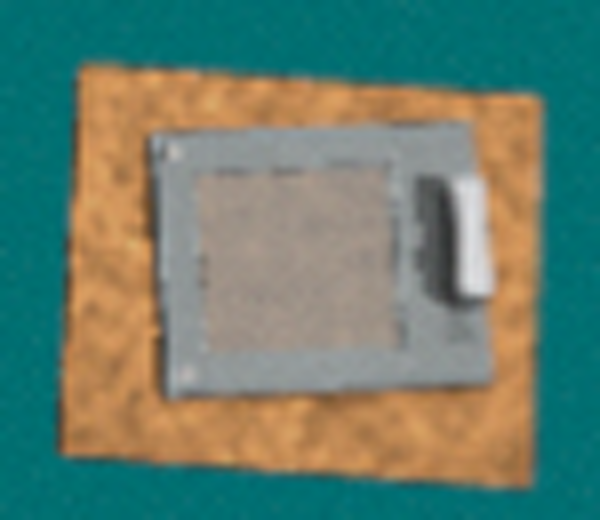

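Stage crop: the floor's front corners are at (610,140) and (678,418), the stop's back corners at (120,275) and (170,520), and the wall tips at (525,172) and (588,412). Insert crop: the frame corners are at (152,133), (168,397), (493,385) and (470,123), and the bar's top runs from (455,175) to (492,297).

```bash
cat > m.py <<'E'
from h import *
c=ctrl.camera_info('top'); print('cam',-np.array(c['R']).T@np.array(c['t']))
S=lambda u,v,z:pt('top','top0',85+(u+.5)/5.5-.5,140+(v+.5)/5.5-.5,z)
I=lambda u,v,z:pt('top','top0',275+(u+.5)/8-.5,180+(v+.5)/8-.5,z)
np.set_printoptions(precision=4,suppress=True)
for n,u,v,z in [('floorF-',610,140,.075),('floorF+',678,418,.075),('floorR+',180,530,.075),('floorR-',130,265,.075),('stopin-',158,315,.092),('stopin+',183,475,.092),('tip+',588,408,.092),('bend+in',527,403,.092),('keep+',398,422,.092),('tip-',525,170,.092),('bend-in',480,205,.092),('basey+ near',645,440,.03),('basey+ far',262,540,.03),('nose tip',402,270,.0765),('nose',430,255,.0765)]: print(n,S(u,v,z))
print('depth floor',pt('top','top0',85+330/5.5,140+350/5.5), 'nearfloor',pt('top','top0',85+600/5.5,140+250/5.5),'insert',pt('top','top0',275+300/8,180+250/8),'table',pt('top','top0',100,250))
P=[I(152,133,.014),I(168,397,.014),I(493,385,.014),I(470,123,.014)]
for p in P:print('ins',p)
print('sides',[np.linalg.norm(P[i]-P[(i+1)%4]) for i in range(4)], 'ctr',np.mean(P,0))
print('bar',I(455,177,.044),I(485,177,.044),I(492,297,.044),I(462,297,.044))
E
python3 m.py
```

```text
cam [ 0.38927193 -0.06564343  1.00592434]
floorF- [0.6734 0.055  0.075 ]
floorF+ [0.539  0.0293 0.075 ]
floorR+ [0.503 0.26  0.075]
floorR- [0.6293 0.2838 0.075 ]
stopin- [0.6004 0.2641 0.092 ]
stopin+ [0.5257 0.2525 0.092 ]
tip+ [0.5436 0.0679 0.092 ]
bend+in [0.5478 0.0953 0.092 ]
keep+ [0.5432 0.154  0.092 ]
tip- [0.6567 0.0926 0.092 ]
bend-in [0.6415 0.1139 0.092 ]
basey+ near [0.5367 0.0502 0.03  ]
basey+ far [0.5012 0.2359 0.03  ]
nose tip [0.6172 0.1543 0.0765]
nose [0.6234 0.1411 0.0765]
depth floor [0.5813 0.1887 0.0727] nearfloor [0.6198 0.0611 0.0729] insert [ 0.5407 -0.2461  0.0125] table [0.4771 0.3343 0.0001]
ins [ 0.5853 -0.1987  0.014 ]
ins [ 0.4955 -0.1956  0.014 ]
ins [ 0.4915 -0.3048  0.014 ]
ins [ 0.581  -0.3074  0.014 ]
sides [np.float64(0.08982770567738296), np.float64(0.10925357373085126), np.float64(0.08960594512055559), np.float64(0.10871649117285792)] ctr [ 0.5383 -0.2516  0.014 ]
bar [ 0.5576 -0.293   0.044 ] [ 0.5569 -0.3029  0.044 ] [ 0.5171 -0.3006  0.044 ] [ 0.5178 -0.2907  0.044 ]
```

```bash
cat > d.py <<'E'
import sys,numpy as np
from bench import ctrl
from scipy.spatial.transform import Rotation as Ro
# usage: d.py x y z yaw(deg, direction of tool -y / +y line)
a=[float(v) for v in sys.argv[1:]]
s=ctrl.get_state();R=Ro.from_rotvec(s['tool_rot']);M=R.as_matrix();p=s['position']
np.set_printoptions(precision=4,suppress=True)
ny=-M[:,1];yaw=np.degrees(np.arctan2(ny[1],ny[0]))
print('t',round(s['time'],2),'p',p,'yaw',round(yaw,2),'tilt z',M[:,2],'F',s['ft_force'],'w',s['grip_width'],'g',s['grip_force'])
if a:
    print('tool shift',M.T@(np.array(a[:3])-p))
    c,sn=np.cos(np.radians(a[3])),np.sin(np.radians(a[3]))
    T=np.array([[-sn,-c,0],[c,-sn,0],[0,0,-1]]).T; T=np.column_stack([[sn,-c,0],[-c,-sn,0],[0,0,-1]]);
    if np.linalg.det(T)<0: T[:,0]*=-1
    print('turn',np.degrees(Ro.from_matrix(M.T@T).as_rotvec()),'shift after turn',T.T@(np.array(a[:3])-p))
# guide coordinates
d=np.array([np.cos(np.radians(100.9)),np.sin(np.radians(100.9))]);n=np.array([-d[1],d[0]])
q=p[:2]-np.array([.5997,.080]); print('guide rel mouth: x %.4f y %.4f'%(q@d,q@n))
E
python3 d.py .537 -.2967 .10 87.9
```

```text
t 0.1 p [ 0.2587 -0.5957  0.2215] yaw 113.48 tilt z [-0.0008  0.0016 -1.    ] F [0.1491 0.474  0.6924] w 0.996099524564145 g 0.0
tool shift [ 0.3744 -0.1632  0.1218]
turn [-0.0971  0.0305 25.5835] shift after turn [ 0.2671 -0.309   0.1215]
guide rel mouth: x -0.5991 y 0.4626
```

```bash
python3 -m handwheel '[[0.087,0.037,-0.016,0.005,0,0,0],[0.087,0.037,-0.016,0.005,0,0,0],[0.087,0.037,-0.016,0.005,0,0,0],[0.087,0.037,-0.016,0.005,0,0,0],[0.087,0.037,-0.016,0.005,0,0,0],[0.087,0.037,-0.016,0.005,0,0,0],[0.087,0.037,-0.016,0.005,0,0,0],[0.087,0.037,-0.016,0.005,0,0,0],[0.087,0.037,-0.016,0.005,0,0,0],[0.087,0.037,-0.016,0.005,0,0,0]]' 
python3 -m handwheel '[[0.087,0,0,0,0,0,8.5],[0.087,0,0,0,0,0,8.5],[0.087,0,0,0,0,0,8.5],[0.087,0,0,0,0,0,0],[0.087,0,0,0,0,0,0]]'
python3 d.py .537 -.2967 .0175 87.9
```

```text
time: 1.35
position: [0.5351, -0.301, 0.1719]
tool_rot: [-3.076, -0.639, 0.001]
ft_force: [-0.8, -0.9, 0.8]
grip_width: 1.003
grip_force: 0.0
time: 1.98
position: [0.5344, -0.3019, 0.1723]
tool_rot: [-3.141, 0.051, 0.001]
ft_force: [-0.2, 0.4, -0.3]
grip_width: 1.0
grip_force: 0.0
t 1.98 p [ 0.5344 -0.3019  0.1723] yaw 88.12 tilt z [-0.0005  0.0002 -1.    ] F [-0.1608  0.3557 -0.3101] w 0.999644641608918 g 0.0
tool shift [ 0.0025 -0.0053  0.1548]
turn [-0.0112  0.0276  0.2236] shift after turn [ 0.0024 -0.0053  0.1548]
guide rel mouth: x -0.3627 y 0.1363
```

```bash
python3 -m handwheel '[[0.087,0.0025,-0.0053,0.03,0,0,0.2],[0.087,0,0,0.03,0,0,0],[0.087,0,0,0.03,0,0,0],[0.087,0,0,0.03,0,0,0],[0.087,0,0,0.02,0,0,0],[0.087,0,0,0.01,0,0,0],[0.087,0,0,0.0,0,0,0],[0.087,0,0,0.0,0,0,0]]' 
python3 d.py .537 -.2967 .0175 87.9; python3 -c "
from h import *
im,d=snap('side','s1'); cv2.imwrite('pics/s1c.png',cv2.resize(im[140:230,250:370],None,fx=6,fy=6,interpolation=cv2.INTER_CUBIC))"
```

```text
time: 2.98
position: [0.5381, -0.2973, 0.0237]
tool_rot: [3.14, -0.06, 0.003]
ft_force: [0.9, 0.7, -0.5]
grip_width: 0.999
grip_force: 0.0
t 2.98 p [ 0.5381 -0.2973  0.0237] yaw 87.79 tilt z [ 0.0018 -0.0011 -1.    ] F [ 0.8508  0.7203 -0.4989] w 0.9989270605035276 g 0.0
tool shift [-0.0012 -0.0006  0.0062]
turn [ 0.0579 -0.1056 -0.1075] shift after turn [-0.0012 -0.0005  0.0062]
guide rel mouth: x -0.3588 y 0.1318
```

View pics/s1c.png

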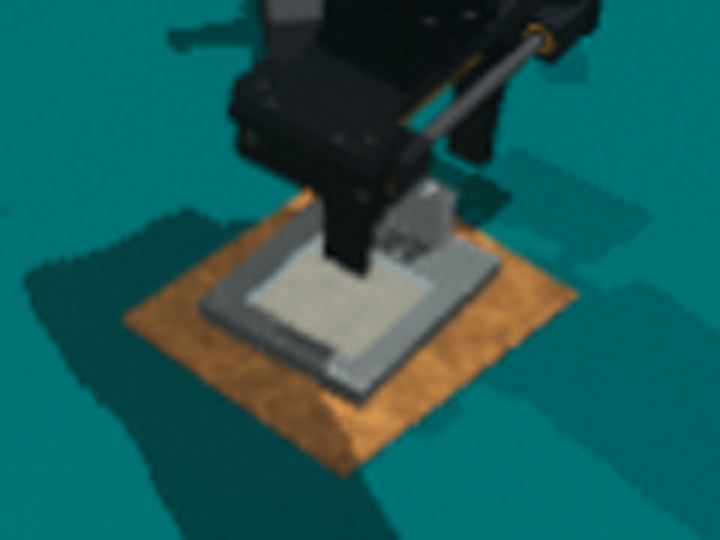

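The front finger is at (345,240) over the pane, the rear finger at (475,130), and the bar at (420,215) stands between them. Next I lower and close.

```bash
python3 -m handwheel '[[0.087,-0.001,-0.0006,0.003,0,0,0],[0.087,0,0,0.0025,0,0,0],[0.05,0,0,0,0,0,0],[0.03,0,0,0,0,0,0],[0.015,0,0,0,0,0,0],[0.0,0,0,0,0,0,0],[0.0,0,0,0,0,0,0],[0.0,0,0,0,0,0,0],[0.0,0,0,0,0,0,0],[0.0,0,0,0,0,0,0]]' 15
python3 d.py
python3 -m handwheel '[[0.0,0,0,0,0,0,0],[0.0,0,0,0,0,0,0],[0.0,0,0,0,0,0,0]]' 45
```

```text
time: 4.28
position: [0.5363, -0.2962, 0.0171]
tool_rot: [3.141, -0.061, 0.0]
ft_force: [-0.1, 0.0, 0.5]
grip_width: 0.171
grip_force: 0.0
t 4.28 p [ 0.5363 -0.2962  0.0171] yaw 87.78 tilt z [ 0.     -0.0001 -1.    ] F [-0.0823  0.0496  0.5051] w 0.1708431242861235 g 0.0
guide rel mouth: x -0.3574 y 0.1334
time: 4.65
position: [0.5362, -0.2962, 0.017]
tool_rot: [3.141, -0.061, -0.0]
ft_force: [1.4, -0.3, 0.5]
grip_width: 0.109
grip_force: 45.0
```

```bash
python3 -m handwheel '[[0.0,0,0,-0.005,0,0,0],[0.0,0,0,-0.015,0,0,0],[0.0,0,0,-0.02,0,0,0],[0.0,0,0,-0.02,0,0,0],[0.0,0,0,-0.02,0,0,0],[0.0,0,0,-0.02,0,0,0],[0.0,0,0,-0.02,0,0,-2.5],[0.0,0,0,0,0,0,-2.6],[0.0,0,0,0,0,0,-4],[0.0,0,0,0,0,0,-4],[0.0,0,0,0,0,0,0],[0.0,0,0,0,0,0,0]]'
python3 d.py .6233 -.0427 .115 100.9
```

```text
time: 6.15
position: [0.5363, -0.2962, 0.1374]
tool_rot: [3.127, 0.296, 0.0]
ft_force: [1.0, 0.3, -3.2]
grip_width: 0.113
grip_force: 45.0
t 6.15 p [ 0.5363 -0.2962  0.1374] yaw 100.81 tilt z [ 0.0002 -0.0002 -1.    ] F [ 0.9787  0.2673 -3.1696] w 0.11269693513679527 g 45.00595877878368
tool shift [ 0.133  -0.2327  0.0224]
turn [ 0.0154 -0.0102 -0.0864] shift after turn [ 0.1333 -0.2325  0.0224]
guide rel mouth: x -0.3575 y 0.1334
```

```bash
python3 -m handwheel '[[0.0,0.007,-0.0125,0,0,0,0],[0.0,0.014,-0.025,0,0,0,0],[0.0,0.014,-0.025,0,0,0,0],[0.0,0.014,-0.025,0,0,0,0],[0.0,0.014,-0.025,0,0,0,0],[0.0,0.014,-0.025,0,0,0,0],[0.0,0.014,-0.025,0,0,0,0],[0.0,0.014,-0.025,0,0,0,0],[0.0,0.014,-0.025,0,0,0,0],[0.0,0.0135,-0.02,0,0,0,0],[0.0,0,0,0,0,0,0],[0.0,0,0,0,0,0,0]]'
python3 d.py .6233 -.0427 .115 100.9
python3 -c "
from h import *
im,d=snap('side','s2');im2,d=snap('top','t2'); a=cv2.resize(im[145:345,110:290],None,fx=2.2,fy=3/1.0*2.2/3,interpolation=cv2.INTER_CUBIC);b=cv2.resize(im2[150:260,95:275],None,fx=2.2,fy=2.2,interpolation=cv2.INTER_CUBIC)
cv2.imwrite('pics/c2.png',cv2.resize(np.hstack([im[170:330,120:260],cv2.resize(im2[140:260,100:260],(213,160))]),None,fx=2.25,fy=2.25,interpolation=cv2.INTER_CUBIC))"
```

```text
time: 7.65
position: [0.6221, -0.0432, 0.1369]
tool_rot: [3.127, 0.298, -0.001]
ft_force: [-0.5, -1.0, -2.7]
grip_width: 0.112
grip_force: 45.0
t 7.65 p [ 0.6221 -0.0432  0.1369] yaw 100.88 tilt z [-0.0007 -0.0009 -1.    ] F [-0.4528 -0.9607 -2.6665] w 0.112198743616034 g 45.0060479901731
tool shift [ 0.0013 -0.0003  0.0219]
turn [ 0.0423  0.0489 -0.0243] shift after turn [ 0.0012 -0.0003  0.0219]
guide rel mouth: x -0.1252 y 0.0013
```

View pics/c2.png

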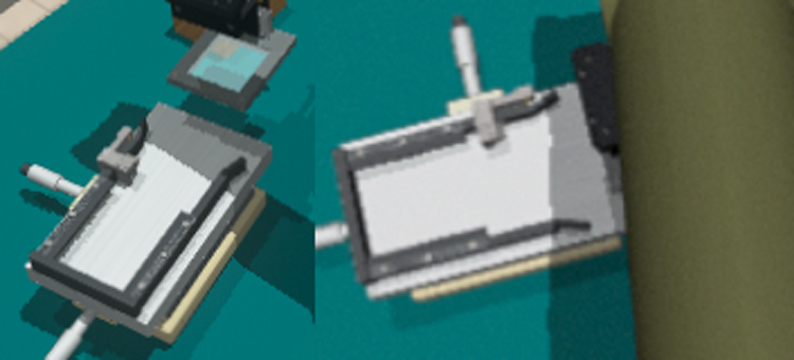

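Left panel (side view): the insert is held about level, its front edge running from (168,82) to (245,108), above the floor's front edge. The guide lies straight ahead. I'll check the tilt with depth.

```bash
python3 - <<'E'
from h import *
np.set_printoptions(precision=4,suppress=True)
z=np.load('s2.npz');d=z['d']
c=ctrl.camera_info('side');K=np.array(c['intrinsics']);R=np.array(c['R']);t=np.array(c['t'])
v,u=np.mgrid[170:225,185:258]
p=cv2.undistortPoints(np.stack([u.ravel(),v.ravel()],1).astype(float)[:,None],K,c['D'])[:,0]
P=(np.column_stack([p,np.ones(len(p))])*d[170:225,185:258].ravel()[:,None]-t)@R
dd=np.array([np.cos(np.radians(100.9)),np.sin(np.radians(100.9))]);n=np.array([-dd[1],dd[0]])
q=P[:,:2]-[.5997,.08];gx=q@dd;gy=q@n;Z=P[:,2]
m=(Z>.1255)&(Z<.143)&(abs(gy)<.06)&(gx>-.125)&(gx<-.0)
print(m.sum())
A=np.column_stack([gx,gy,np.ones(len(gx))])
for k in range(4):
    co=np.linalg.lstsq(A[m],Z[m],rcond=None)[0]; r=Z-A@co; m=m&(abs(r)<.002)
print('slopes deg',np.degrees(co[:2]),'z at gx -.08',co@[-.08,0,1],m.sum())
print('gx max',np.percentile(gx[m],[1,99]),'gy',np.percentile(gy[m],[1,99]))
# yaw of front edge
for lo,hi in((-.04,-.03),(-.03,-.01),(-.01,.01),(.01,.03),(.03,.04)):
    s=m&(gy>lo)&(gy<hi); print(lo,np.sort(gx[s])[-3:])
v0,u0=260,165
def z_at(uu,vv):
    return pt('side','s2',uu,vv)
print('floor',z_at(120+190/2.25,170+200/2.25),z_at(120+200/2.25,170+140/2.25))
E
```

```text
1238
slopes deg [-0.2057  0.0331] z at gx -.08 0.13156379533085652 824
gx max [-0.1227 -0.0239] gy [-0.0419  0.0476]
-0.04 [-0.0248 -0.0248 -0.0239]
-0.03 [-0.0246 -0.024  -0.0239]
-0.01 [-0.0239 -0.0237 -0.0237]
0.01 [-0.0233 -0.0229 -0.0228]
0.03 [-0.0243 -0.0231 -0.0222]
floor [0.5573 0.1332 0.0726] [0.6003 0.071  0.0743]
```

```bash
python3 -m handwheel '[[0.0,0.0013,0,0.01,0,0,0],[0.0,0,0,0.015,0,0,0],[0.0,0,0,0.012,0,0,0],[0.0,0,0,0.007,0,0,0],[0.0,0,0,0,0,0,0],[0.0,0,0,0,0,0,0]]'; python3 d.py
python3 -m handwheel '[[0.0,0,0,0.001,0,0,0],[0.0,0,0,0.0,0,0,0]]'
python3 -m handwheel '[[0.0,0,0,0.001,0,0,0],[0.0,0,0,0.0,0,0,0]]'
```

```text
time: 8.5
position: [0.6242, -0.0425, 0.0935]
tool_rot: [3.127, 0.298, 0.001]
ft_force: [0.6, -0.3, -2.1]
grip_width: 0.115
grip_force: 45.0
t 8.5 p [ 0.6242 -0.0425  0.0935] yaw 100.89 tilt z [ 0.0008 -0.0001 -1.    ] F [ 0.5794 -0.2634 -2.1268] w 0.11476318601915186 g 45.0059680826962
guide rel mouth: x -0.1249 y -0.0009
time: 8.75
position: [0.6239, -0.0426, 0.0923]
tool_rot: [3.127, 0.298, 0.001]
ft_force: [-0.5, -0.9, -3.6]
grip_width: 0.112
grip_force: 45.0
time: 9.0
position: [0.6237, -0.0426, 0.091]
tool_rot: [3.127, 0.298, -0.0]
ft_force: [-0.8, -0.0, -3.2]
grip_width: 0.113
grip_force: 45.0
```

```bash
for i in 1; do
python3 -m handwheel '[[0.0,0,0,0.001,0,0,0],[0.0,0,0,0.0,0,0,0]]'; done
python3 -m handwheel '[[0.0,0,0,0.0007,0,0,0],[0.0,0,0,0.0,0,0,0]]'
python3 -m handwheel '[[0.0,0,0,0.0007,0,0,0],[0.0,0,0,0.0,0,0,0]]'
```

```text
time: 9.25
position: [0.6237, -0.0427, 0.0899]
tool_rot: [3.127, 0.298, -0.0]
ft_force: [0.6, 0.4, -2.6]
grip_width: 0.111
grip_force: 45.0
time: 9.5
position: [0.6237, -0.0426, 0.0893]
tool_rot: [3.127, 0.298, -0.0]
ft_force: [0.2, 0.5, -3.1]
grip_width: 0.109
grip_force: 45.0
time: 9.75
position: [0.6237, -0.0426, 0.0886]
tool_rot: [3.127, 0.298, -0.0]
ft_force: [0.3, 0.9, -3.3]
grip_width: 0.108
grip_force: 45.0
```

```bash
python3 -m handwheel '[[0.0,0,0,0.0006,0,0,0],[0.0,0,0,0.0,0,0,0]]'
python3 -m handwheel '[[0.0,0,0,0.0006,0,0,0],[0.0,0,0,0.0,0,0,0]]'
```

```text
time: 10.0
position: [0.6239, -0.0426, 0.0882]
tool_rot: [3.127, 0.298, 0.0]
ft_force: [-0.6, -0.6, -2.1]
grip_width: 0.115
grip_force: 45.0
time: 10.25
position: [0.624, -0.0426, 0.0879]
tool_rot: [3.127, 0.298, 0.001]
ft_force: [-0.7, -0.1, -0.1]
grip_width: 0.11
grip_force: 45.0
```

Floor contact starts at TCP z ≈ 0.088. I'll lift 0.8 mm and advance.

```bash
python3 -m handwheel '[[0.0,0,0,-0.0009,0,0,0],[0.0,0,-0.008,0,0,0,0],[0.0,0,-0.01,0,0,0,0],[0.0,0,-0.008,0,0,0,0],[0.0,0,0,0,0,0,0]]';python3 d.py
python3 -m handwheel '[[0.0,0,-0.004,0,0,0,0],[0.0,0,-0.004,0,0,0,0],[0.0,0,0,0,0,0,0]]'
python3 d.py
```

```text
time: 10.88
position: [0.6186, -0.0154, 0.0882]
tool_rot: [-3.127, -0.301, 0.0]
ft_force: [-0.3, -0.6, -3.2]
grip_width: 0.11
grip_force: 45.0
t 10.88 p [ 0.6186 -0.0154  0.0882] yaw 101.01 tilt z [-0.0003  0.0005 -1.    ] F [-0.3479 -0.5887 -3.1578] w 0.10999274726033052 g 45.003697369247675
guide rel mouth: x -0.0972 y -0.0005
time: 11.25
position: [0.6172, -0.0087, 0.0882]
tool_rot: [-3.127, -0.299, 0.0]
ft_force: [0.4, -0.8, -3.5]
grip_width: 0.112
grip_force: 45.0
t 11.25 p [ 0.6172 -0.0087  0.0882] yaw 100.91 tilt z [-0.0002  0.0002 -1.    ] F [ 0.3914 -0.8183 -3.5172] w 0.11188680379185527 g 45.005185855552554
guide rel mouth: x -0.0905 y -0.0004
```

```bash
python3 -m handwheel '[[0.0,0,-0.003,0,0,0,0],[0.0,0,-0.003,0,0,0,0],[0.0,0,0,0,0,0,0]]'
python3 -m handwheel '[[0.0,0,-0.003,0,0,0,0],[0.0,0,0,0,0,0,0]]'
python3 -m handwheel '[[0.0,0,-0.003,0,0,0,0],[0.0,0,0,0,0,0,0]]'
```

```text
time: 11.62
position: [0.6161, -0.0028, 0.0883]
tool_rot: [-3.127, -0.299, 0.0]
ft_force: [-0.1, 0.9, -3.1]
grip_width: 0.109
grip_force: 45.0
time: 11.88
position: [0.6156, 0.0, 0.0883]
tool_rot: [-3.127, -0.299, -0.0]
ft_force: [0.1, -0.9, -4.2]
grip_width: 0.111
grip_force: 45.0
time: 12.12
position: [0.615, 0.003, 0.0883]
tool_rot: [-3.127, -0.299, 0.0]
ft_force: [-0.9, -0.1, -3.8]
grip_width: 0.106
grip_force: 45.0
```

```bash
python3 d.py; python3 -c "
from h import *
im2,d=snap('top','t3');im,d=snap('side','s3')
cv2.imwrite('pics/c3.png',cv2.resize(np.hstack([im[190:330,120:260],cv2.resize(im2[140:260,100:260],(186,140))]),None,fx=2.4,fy=2.4,interpolation=cv2.INTER_CUBIC))"
```

```text
t 12.12 p [0.615  0.003  0.0883] yaw 100.91 tilt z [-0.0001  0.0001 -1.    ] F [-0.897  -0.1432 -3.8244] w 0.10603476621617539 g 45.00609453767538
guide rel mouth: x -0.0785 y -0.0005
```

View pics/c3.png

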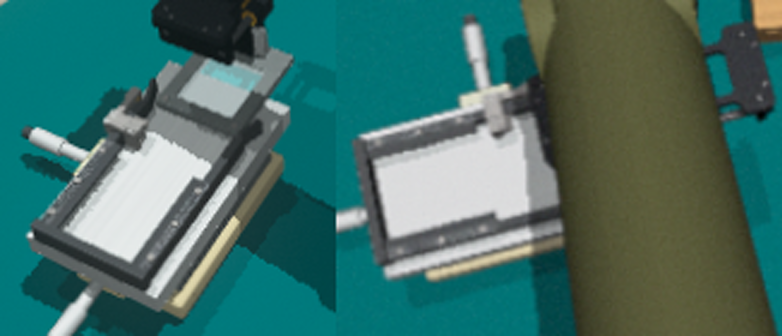

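The side panel shows the insert between the flared walls, its front edge from (160,100) to (235,130), just short of the catch. It is centred and nothing touches.

```bash
python3 -m handwheel '[[0.0,0,-0.003,0,0,0,0],[0.0,0,0,0,0,0,0]]'
python3 -m handwheel '[[0.0,0,-0.003,0,0,0,0],[0.0,0,0,0,0,0,0]]'
python3 -m handwheel '[[0.0,0,-0.003,0,0,0,0],[0.0,0,0,0,0,0,0]]'
python3 -m handwheel '[[0.0,0,-0.003,0,0,0,0],[0.0,0,0,0,0,0,0]]'; python3 d.py
```

```text
time: 12.48
position: [0.6145, 0.006, 0.0883]
tool_rot: [-3.127, -0.299, 0.0]
ft_force: [0.7, 0.1, -3.1]
grip_width: 0.108
grip_force: 45.0
time: 12.72
position: [0.6139, 0.009, 0.0883]
tool_rot: [-3.127, -0.299, 0.0]
ft_force: [1.1, 0.0, -2.6]
grip_width: 0.109
grip_force: 45.0
time: 12.98
position: [0.6133, 0.0119, 0.0883]
tool_rot: [-3.127, -0.299, 0.0]
ft_force: [-0.2, -0.2, -1.9]
grip_width: 0.11
grip_force: 45.0
time: 13.22
position: [0.6128, 0.0148, 0.0883]
tool_rot: [-3.127, -0.299, 0.0]
ft_force: [0.0, 0.5, -3.9]
grip_width: 0.112
grip_force: 45.0
t 13.22 p [0.6128 0.0148 0.0883] yaw 100.91 tilt z [-0.0001  0.0002 -1.    ] F [ 0.0378  0.4807 -3.8869] w 0.11239436878072662 g 45.00605681911111
guide rel mouth: x -0.0665 y -0.0005
```

```bash
python3 -m handwheel '[[0.0,0,-0.004,0,0,0,0],[0.0,0,-0.004,0,0,0,0],[0.0,0,0,0,0,0,0]]'
python3 -m handwheel '[[0.0,0,-0.004,0,0,0,0],[0.0,0,-0.004,0,0,0,0],[0.0,0,0,0,0,0,0]]'
python3 -m handwheel '[[0.0,0,-0.004,0,0,0,0],[0.0,0,-0.002,0,0,0,0],[0.0,0,0,0,0,0,0]]'; python3 d.py
```

```text
time: 13.6
position: [0.6112, 0.023, 0.0884]
tool_rot: [-3.127, -0.299, 0.0]
ft_force: [-0.5, 0.7, -1.9]
grip_width: 0.111
grip_force: 45.0
time: 13.98
position: [0.6097, 0.0308, 0.0884]
tool_rot: [-3.127, -0.299, -0.0]
ft_force: [0.2, -1.0, -4.3]
grip_width: 0.11
grip_force: 45.0
time: 14.35
position: [0.6086, 0.0363, 0.0883]
tool_rot: [-3.127, -0.299, 0.0]
ft_force: [0.4, 0.1, -2.1]
grip_width: 0.116
grip_force: 45.0
t 14.35 p [0.6086 0.0363 0.0883] yaw 100.91 tilt z [-0.      0.0001 -1.    ] F [ 0.4464  0.0591 -2.1245] w 0.11584109100695257 g 45.006070118397474
guide rel mouth: x -0.0446 y -0.0005
```

```bash
python3 -m handwheel '[[0.0,0,-0.004,0,0,0,0],[0.0,0,-0.002,0,0,0,0],[0.0,0,0,0,0,0,0]]'
python3 -m handwheel '[[0.0,0,-0.004,0,0,0,0],[0.0,0,-0.002,0,0,0,0],[0.0,0,0,0,0,0,0]]'
python3 -m handwheel '[[0.0,0,-0.004,0,0,0,0],[0.0,0,-0.002,0,0,0,0],[0.0,0,0,0,0,0,0]]'
python3 -m handwheel '[[0.0,0,-0.004,0,0,0,0],[0.0,0,-0.002,0,0,0,0],[0.0,0,0,0,0,0,0]]'; python3 d.py;  python3 -c "
from h import *
im,d=snap('side','s4')
cv2.imwrite('pics/c4.png',cv2.resize(im[190:330,120:260],None,fx=4,fy=4,interpolation=cv2.INTER_CUBIC))"
```

```text
time: 14.72
position: [0.6075, 0.0422, 0.0883]
tool_rot: [-3.127, -0.299, 0.0]
ft_force: [-0.4, 0.8, -3.2]
grip_width: 0.108
grip_force: 45.0
time: 15.1
position: [0.6064, 0.048, 0.0883]
tool_rot: [-3.127, -0.298, -0.0]
ft_force: [0.5, -0.3, -2.2]
grip_width: 0.118
grip_force: 45.0
time: 15.48
position: [0.6051, 0.0543, 0.0883]
tool_rot: [-3.127, -0.299, 0.0]
ft_force: [-0.2, -0.2, -4.3]
grip_width: 0.111
grip_force: 45.0
time: 15.85
position: [0.604, 0.06, 0.0883]
tool_rot: [-3.127, -0.299, 0.0]
ft_force: [-0.1, -0.1, -3.6]
grip_width: 0.112
grip_force: 45.0
t 15.85 p [0.604  0.06   0.0883] yaw 100.91 tilt z [-0.0001  0.0002 -1.    ] F [-0.1246 -0.1492 -3.6407] w 0.11195187229668359 g 45.00689006410539
guide rel mouth: x -0.0205 y -0.0005
```

View pics/c4.png

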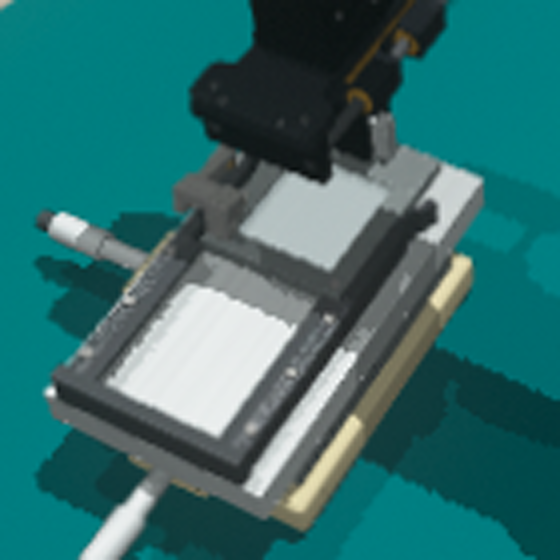

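The insert is in the straight guide with its front edge from (200,240) to (345,290), under the raised catch at (215,200), with a clear gap to the gripper. Sliding on.

```bash
python3 -m handwheel '[[0.0,0,-0.003,0,0,0,0],[0.0,0,-0.003,0,0,0,0],[0.0,0,-0.003,0,0,0,0],[0.0,0,0,0,0,0,0]]'
python3 -m handwheel '[[0.0,0,-0.004,0,0,0,0],[0.0,0,-0.004,0,0,0,0],[0.0,0,-0.004,0,0,0,0],[0.0,0,0,0,0,0,0]]'
python3 -m handwheel '[[0.0,0,-0.004,0,0,0,0],[0.0,0,-0.004,0,0,0,0],[0.0,0,-0.004,0,0,0,0],[0.0,0,0,0,0,0,0]]'
python3 d.py
```

```text
time: 16.4
position: [0.6023, 0.069, 0.0883]
tool_rot: [-3.127, -0.299, 0.0]
ft_force: [-0.2, 0.2, -3.4]
grip_width: 0.111
grip_force: 45.0
time: 16.9
position: [0.6, 0.0809, 0.0883]
tool_rot: [-3.127, -0.299, 0.0]
ft_force: [0.5, 0.1, -3.4]
grip_width: 0.115
grip_force: 45.0
time: 17.4
position: [0.5977, 0.0926, 0.0883]
tool_rot: [-3.127, -0.299, 0.0]
ft_force: [-0.7, 1.0, -2.3]
grip_width: 0.109
grip_force: 45.0
t 17.4 p [0.5977 0.0926 0.0883] yaw 100.93 tilt z [-0.0003  0.0003 -1.    ] F [-0.7179  1.0058 -2.3451] w 0.10889559254051051 g 45.00668680295348
guide rel mouth: x 0.0128 y -0.0004
```

```bash
python3 -m handwheel '[[0.0,0,-0.004,0,0,0,0],[0.0,0,-0.004,0,0,0,0],[0.0,0,-0.004,0,0,0,0],[0.0,0,-0.004,0,0,0,0],[0.0,0,0,0,0,0,0]]'
python3 -m handwheel '[[0.0,0,-0.004,0,0,0,0],[0.0,0,-0.004,0,0,0,0],[0.0,0,-0.004,0,0,0,0],[0.0,0,-0.004,0,0,0,0],[0.0,0,0,0,0,0,0]]'
python3 -m handwheel '[[0.0,0,-0.004,0,0,0,0],[0.0,0,-0.004,0,0,0,0],[0.0,0,-0.004,0,0,0,0],[0.0,0,-0.003,0,0,0,0],[0.0,0,0,0,0,0,0]]'
python3 d.py
```

```text
time: 18.02
position: [0.5947, 0.1083, 0.0883]
tool_rot: [-3.127, -0.299, 0.0]
ft_force: [0.3, 0.9, -2.7]
grip_width: 0.112
grip_force: 45.0
time: 18.65
position: [0.5917, 0.1241, 0.0883]
tool_rot: [-3.127, -0.299, 0.0]
ft_force: [0.3, -0.4, -3.6]
grip_width: 0.113
grip_force: 45.0
time: 19.27
position: [0.5889, 0.1386, 0.0883]
tool_rot: [-3.127, -0.299, 0.0]
ft_force: [0.7, 0.4, -3.6]
grip_width: 0.113
grip_force: 45.0
t 19.27 p [0.5889 0.1386 0.0883] yaw 100.92 tilt z [-0.0001  0.0002 -1.    ] F [ 0.704   0.3838 -3.609 ] w 0.11264962457101908 g 45.005585784092546
guide rel mouth: x 0.0596 y -0.0005
```

```bash
python3 -m handwheel '[[0.0,0,-0.004,0,0,0,0],[0.0,0,-0.004,0,0,0,0],[0.0,0,-0.003,0,0,0,0],[0.0,0,-0.003,0,0,0,0],[0.0,0,-0.002,0,0,0,0],[0.0,0,0,0,0,0,0]]'
python3 -m handwheel '[[0.0,0,-0.001,0,0,0,0],[0.0,0,-0.001,0,0,0,0],[0.0,0,-0.001,0,0,0,0],[0.0,0,0,0,0,0,0]]'
python3 -m handwheel '[[0.0,0,-0.001,0,0,0,0],[0.0,0,-0.001,0,0,0,0],[0.0,0,0,0,0,0,0]]'
python3 d.py
```

```text
time: 20.02
position: [0.586, 0.1541, 0.0883]
tool_rot: [-3.127, -0.298, 0.0]
ft_force: [-0.3, -0.3, -3.7]
grip_width: 0.112
grip_force: 45.0
time: 20.52
position: [0.5854, 0.1569, 0.0883]
tool_rot: [-3.127, -0.298, 0.0]
ft_force: [0.7, -0.0, -3.0]
grip_width: 0.112
grip_force: 45.0
time: 20.9
position: [0.585, 0.1589, 0.0883]
tool_rot: [-3.127, -0.298, 0.0]
ft_force: [-0.7, 0.4, -2.9]
grip_width: 0.11
grip_force: 45.0
t 20.9 p [0.585  0.1589 0.0883] yaw 100.89 tilt z [-0.0001  0.     -1.    ] F [-0.6657  0.3963 -2.8732] w 0.11045542738198573 g 45.005310606211424
guide rel mouth: x 0.0802 y -0.0005
```

```bash
python3 -m handwheel '[[0.0,0,-0.001,0,0,0,0],[0.0,0,-0.0005,0,0,0,0],[0.0,0,0,0,0,0,0]]'
python3 -m handwheel '[[0.0,0,-0.0005,0,0,0,0],[0.0,0,-0.0005,0,0,0,0],[0.0,0,0,0,0,0,0]]';  python3 d.py; python3 -c "
from h import *
im,d=snap('side','s5')
cv2.imwrite('pics/c5.png',cv2.resize(im[200:290,130:250],None,fx=5,fy=5,interpolation=cv2.INTER_CUBIC))"
```

```text
time: 21.28
position: [0.5848, 0.1603, 0.0883]
tool_rot: [3.127, 0.298, -0.0]
ft_force: [-0.2, 0.6, -3.2]
grip_width: 0.111
grip_force: 45.0
time: 21.65
position: [0.5846, 0.1612, 0.0883]
tool_rot: [3.127, 0.298, -0.0]
ft_force: [0.3, 0.2, -3.8]
grip_width: 0.111
grip_force: 45.0
t 21.65 p [0.5846 0.1612 0.0883] yaw 100.88 tilt z [-0. -0. -1.] F [ 0.2537  0.1531 -3.8437] w 0.11092394412257743 g 45.00506652519107
guide rel mouth: x 0.0826 y -0.0005
```

View pics/c5.png

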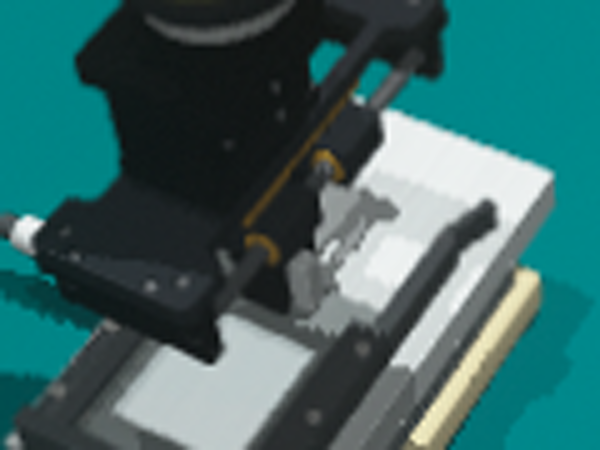

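The insert is near the stop, with a gap showing at about (100,390), and the gripper hides the catch. I'll feel for the stop in half-millimetre steps.

```bash
for k in 1; do python3 -m handwheel '[[0.0,0,-0.0005,0,0,0,0],[0.0,0,-0.0005,0,0,0,0],[0.0,0,0,0,0,0,0]]' | grep -E 'pos|ft'; done
python3 -m handwheel '[[0.0,0,-0.0005,0,0,0,0],[0.0,0,-0.0005,0,0,0,0],[0.0,0,0,0,0,0,0]]'| grep -E 'pos|ft'
python3 -m handwheel '[[0.0,0,-0.0005,0,0,0,0],[0.0,0,0,0,0,0,0]]'| grep -E 'pos|ft'
python3 -m handwheel '[[0.0,0,-0.0005,0,0,0,0],[0.0,0,0,0,0,0,0]]'| grep -E 'pos|ft'
```

```text
position: [0.5844, 0.1623, 0.0883]
ft_force: [-0.3, -0.8, -4.0]
position: [0.5843, 0.1632, 0.0884]
ft_force: [1.0, -0.5, -2.8]
position: [0.5842, 0.1637, 0.0884]
ft_force: [0.3, 0.1, -2.5]
position: [0.584, 0.1642, 0.0883]
ft_force: [0.4, -0.4, -2.6]
```

```bash
python3 -m handwheel '[[0.0,0,-0.0005,0,0,0,0],[0.0,0,0,0,0,0,0]]'| grep -E 'pos|ft'
python3 -m handwheel '[[0.0,0,-0.0005,0,0,0,0],[0.0,0,0,0,0,0,0]]'| grep -E 'pos|ft'
python3 -m handwheel '[[0.0,0,-0.0005,0,0,0,0],[0.0,0,0,0,0,0,0]]'| grep -E 'pos|ft'
```

```text
position: [0.5839, 0.1647, 0.0883]
ft_force: [0.3, -0.7, -3.3]
position: [0.5838, 0.1652, 0.0883]
ft_force: [-0.5, -0.1, -3.2]
position: [0.5837, 0.1657, 0.0883]
ft_force: [0.5, -0.4, -4.2]
```

```bash
python3 -m handwheel '[[0.0,0,-0.0005,0,0,0,0],[0.0,0,0,0,0,0,0]]'| grep -E 'pos|ft'
python3 -m handwheel '[[0.0,0,-0.0005,0,0,0,0],[0.0,0,0,0,0,0,0]]'| grep -E 'pos|ft'
python3 -m handwheel '[[0.0,0,-0.0005,0,0,0,0],[0.0,0,0,0,0,0,0]]'| grep -E 'pos|ft'
python3 -m handwheel '[[0.0,0,-0.0005,0,0,0,0],[0.0,0,0,0,0,0,0]]'| grep -E 'pos|ft'
```

```text
position: [0.5837, 0.1659, 0.0883]
ft_force: [0.1, 0.2, -3.4]
position: [0.5838, 0.166, 0.0884]
ft_force: [-0.1, -1.8, -2.3]
position: [0.5839, 0.1661, 0.0884]
ft_force: [1.6, -3.5, -2.5]
position: [0.5839, 0.1661, 0.0884]
ft_force: [1.3, -5.0, -2.1]
```

That is the stop (about 5 N). I'll relax the push, set the insert down on the floor and release.

```bash
python3 -m handwheel '[[0.0,0,0.001,0,0,0,0],[0.0,0,0.001,0,0,0,0],[0.0,0,0,0.0004,0,0,0],[0.0,0,0,0,0,0,0]]'| grep -E 'pos|ft'
python3 -m handwheel '[[0.0,0,0,0.0005,0,0,0],[0.0,0,0,0.0,0,0,0]]'| grep -E 'pos|ft'
```

```text
position: [0.5837, 0.166, 0.0881]
ft_force: [0.0, -2.5, -1.6]
position: [0.5838, 0.166, 0.088]
ft_force: [-1.4, -2.5, 2.7]
```

```bash
python3 -m handwheel '[[0.0,0,0.0004,-0.0003,0,0,0],[0.0,0,0,0,0,0,0]]' 10| grep -E 'pos|ft'
python3 -m handwheel '[[0.02,0,0,0,0,0,0],[0.03,0,0,0,0,0,0],[0.04,0,0,0,0,0,0],[0.04,0,0,0,0,0,0],[0.04,0,0,0,0,0,0]]'
python3 -m handwheel '[[0.04,0,0,-0.005,0,0,0],[0.04,0,0,-0.015,0,0,0],[0.04,0,0,-0.03,0,0,0],[0.04,0,0,-0.03,0,0,0],[0.04,0,0,-0.03,0,0,0],[0.04,-0.03,0.03,-0.02,0,0,0],[0.04,-0.05,0.04,0,0,0,0],[0.04,-0.05,0.04,0,0,0,0],[0.04,-0.05,0.04,0,0,0,0],[0.04,0,0.04,0,0,0,0],[0.04,0,0,0,0,0,0],[0.04,0,0,0,0,0,0]]'
python3 -c "
from h import *
im,d=snap('side','s6');im2,d=snap('top','t6')
cv2.imwrite('pics/c6.png',cv2.resize(np.hstack([im[190:330,120:260],cv2.resize(im2[140:260,85:225],(163,140))]),None,fx=2.6,fy=2.6,interpolation=cv2.INTER_CUBIC))"
```

```text
position: [0.5839, 0.166, 0.088]
ft_force: [-0.1, -0.9, 3.2]
time: 26.32
position: [0.5839, 0.1652, 0.0877]
tool_rot: [3.127, 0.298, 0.0]
ft_force: [-0.2, -0.5, 0.5]
grip_width: 0.448
grip_force: 0.0
time: 27.82
position: [0.4463, -0.051, 0.2186]
tool_rot: [-3.127, -0.299, -0.002]
ft_force: [0.5, 0.2, -0.4]
grip_width: 0.461
grip_force: 0.0
```

View pics/c6.png

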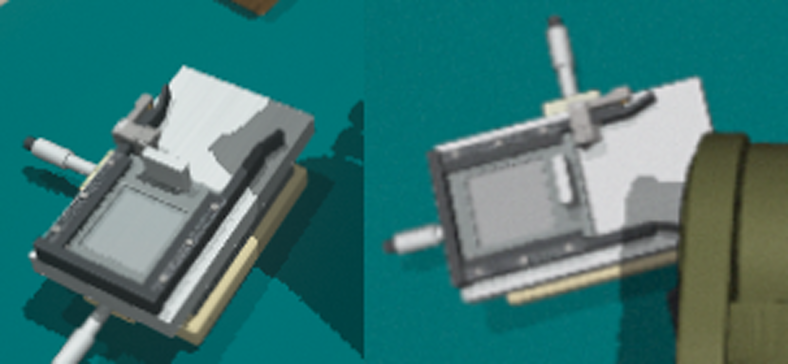

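The insert sits against the stop with its rear edge just past the catch nose at (585,140) in the top panel. I'll compare the catch with the first pictures to confirm it is fully down.

```bash
python3 - <<'E'
from h import *
np.set_printoptions(precision=4,suppress=True)
for c,box in(('side',(165,183,236,256)),('side4',0)):
    if box==0: continue
    a=np.load('side0.npz');b=np.load('s6.npz');e=np.load('s4.npz')
    u0,u1,v0,v1=box
    D=lambda x:x['d'][v0:v1,u0:u1]
    for n,x in(('end',b),('mid-slide lifted',e)):
        df=D(x)-D(a); g=np.abs(x['im'][v0:v1,u0:u1].astype(int)-a['im'][v0:v1,u0:u1]).mean()
        print(n,'median depth diff mm',np.median(df)*1e3,'p10/p90',np.percentile(df,[10,90])*1e3,'img diff',g)
E
```

```text
end median depth diff mm -1.2657642 p10/p90 [-40.6781   2.8677] img diff 27.114814814814814
mid-slide lifted median depth diff mm -3.7899613 p10/p90 [-14.6742   3.6107] img diff 44.24074074074074
```

```bash
python3 - <<'E'
from h import *
d0=np.array([np.cos(np.radians(100.9)),np.sin(np.radians(100.9))]);n=np.array([-d0[1],d0[0]])
def cloud(c,tag):
    d=np.load(tag+'.npz')['d'];i=ctrl.camera_info(c);v,u=np.mgrid[0:384,0:512]
    p=cv2.undistortPoints(np.stack([u.ravel(),v.ravel()],1).astype(float)[:,None],i['intrinsics'],i['D'])[:,0]
    P=(np.column_stack([p,np.ones(len(p))])*d.ravel()[:,None]-i['t'])@i['R']
    q=P[:,:2]-[.5997,.08];return q@d0,q@n,P[:,2]
for c,tag in(('top','top0'),('top','t6'),('side','side0'),('side','s4'),('side','s6')):
    x,y,z=cloud(c,tag)
    for lo,hi in((-.045,-.031),(-.060,-.045),(-.075,-.06)):
        m=(x>.045)&(x<.085)&(y>lo)&(y<hi)&(z<.13)&(z>.05)
        h=(z[m]*1e3); print(tag,(lo,hi),m.sum(),'z p80,95 %.1f %.1f'%tuple(np.percentile(h,[80,95])), 'n>104mm',(h>104).sum(), 'n 96-104',((h>96)&(h<104)).sum())
E
```

```text
top0 (-0.045, -0.031) 98 z p80,95 98.8 101.2 n>104mm 0 n 96-104 33
top0 (-0.06, -0.045) 92 z p80,95 99.2 100.3 n>104mm 0 n 96-104 36
top0 (-0.075, -0.06) 43 z p80,95 98.7 101.5 n>104mm 0 n 96-104 15
t6 (-0.045, -0.031) 103 z p80,95 99.7 101.6 n>104mm 0 n 96-104 31
t6 (-0.06, -0.045) 91 z p80,95 99.3 101.7 n>104mm 0 n 96-104 35
t6 (-0.075, -0.06) 41 z p80,95 97.8 100.8 n>104mm 0 n 96-104 16
side0 (-0.045, -0.031) 121 z p80,95 100.0 101.8 n>104mm 0 n 96-104 44
side0 (-0.06, -0.045) 98 z p80,95 99.5 100.9 n>104mm 0 n 96-104 40
side0 (-0.075, -0.06) 40 z p80,95 99.7 101.5 n>104mm 0 n 96-104 22
s4 (-0.045, -0.031) 130 z p80,95 106.5 109.0 n>104mm 37 n 96-104 22
s4 (-0.06, -0.045) 88 z p80,95 106.9 108.3 n>104mm 38 n 96-104 8
s4 (-0.075, -0.06) 41 z p80,95 105.7 107.6 n>104mm 14 n 96-104 16
s6 (-0.045, -0.031) 90 z p80,95 100.3 101.9 n>104mm 0 n 96-104 42
s6 (-0.06, -0.045) 95 z p80,95 99.6 100.9 n>104mm 0 n 96-104 44
s6 (-0.075, -0.06) 35 z p80,95 100.0 101.0 n>104mm 0 n 96-104 21
```

The catch is down: its top is at 100 mm, as at the start, against about 108 mm while lifted. Handing in.

```bash
python3 -c "
from bench import ctrl
print(ctrl.close_job())"
```

```text
the job is handed in; nothing more can be done
None
```

The insert is slid fully in against the stop and released, with the catch measured shut behind it; the highest contact force I read was about 7 N, the job took about 28 s, and I handed it in.

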